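Press a stud onto a key tag with bench locking pliers

ROBOT

A 6-joint arm with a two-finger parallel gripper is mounted at the origin on the work surface. World frame = base frame: x ahead of the robot, y to its left, z up, the work surface at z = 0. Lengths are in m, angles in rad, forces in N, time in s.
With the tool pointing down it reaches from about 0.25 to 0.725 m from the base axis. Payload 4 kg.
Tool frame: the origin (TCP) lies between the finger pads; the fingertips stand 8 mm ahead of it and the grasp point (between the pads) lies 11 mm behind it (bot.tip_reach is the distance from the TCP to the fingertips, in m); z points along the fingers, y is the line along which they close (so a half turn about z gives the same grasp; the last joint's range is limited). The gripper opens to 85 mm and grips with 20 to 120 N. Pads are 22 mm wide; open, the fingers measure 114 mm over their backs; the gripper's body (76 mm by 85 mm) begins 54 mm behind the grasp point. The pads swing forward as they close: fully open they stand 13 mm farther back than shut.
Start: joints at [1.299, 0.241, 0.005, 1.335, 0, 1.571], TCP at [0.134, 0.482, 0.215] pointing down, gripper open.
Joint ranges: [-2.72, 2.72], [-1.05, 1.87], [-1.09, 1.28], [-1.99, 2.15], [-1.42, 1.44], [-3.14, 3.14]. Speed limits (rad/s): [2.79, 2.79, 3.14, 3.14, 3.14, 3.14].

INTERFACE

Orientations are given as a unit quaternion [x, y, z, w].
In Python, from workcell import bot gives the robot as it stands.
- The arm moves only by the tool move_arm, never from a script. Its argument "deltas" is a list of rows, each a list of 7 numbers: the opening, from 0 (shut) to 1 (fully open), then the shift along the tool's x, y, z in mm, then the turn, a rotation vector about the tool's x, y, z in degrees. In form: [[gripper, tx, ty, tz, ax, ay, az], ...]. A call has 1 to 10 rows; each row shifts and turns the commanded pose from where the row before left it, along the tool's axes as they then stand; what a row does not reach is not made up. A row lasts 1/12 s, in which the tool goes at most 41.7 mm and 7.16 degrees, less where a joint would pass 70% of its speed; a pose out of reach is approached as far as the arm can. A call is refused whole if a number of a shift passes 41.7 or a number of a turn 7.16, either way. A call with a gripper value outside its range is refused whole. The fingers move at their own pace and stop on an object; the grip force is fixed at half the most. Time passes only in rows, so rows that do not move let the fingers close. It gives the time, the measured TCP pose, the force, the opening and the grip force at its end, in the units of the state.
- bot.get_obs(): the state, without advancing time (a new reading comes with each control period).
- bot.camera(name): name is "scene" or "top" or "wrist"; returns the picture (384x512x3 uint8, blue, green, red); there is no depth.
- bot.calibration(name): a dict with "K" (3x3 intrinsics, pixels), "dist_coeffs" ([k1, k2, p1, p2, k3] as OpenCV has them; the pictures are not rectified), "position" and "orientation" of the camera in the world. Camera axes: x right, y down, z forward; pixel columns grow to the right and rows downward; lengths in m; the calibration is good to about 2 mm. A picture is of the moment at which its call begins: read the wrist's pose just before it. calibration takes no time and is no camera call; for the wrist camera it gives the pose at the moment of the call.
- bot.job_done(): hands the job in; it is judged then, once.
Trained networks look in the newest picture that a camera, given by its name, has taken for a name from the list of things; names that differ only in an ending like _2 or _b are one class to them, and where a whole thing is asked for, a point or a joint stands for the part that bears it (a point fixed in the world has none). Each returns a list of dicts, best first, with "conf" (0 to 1); they miss things now and then, are a little off and sometimes report something else, mostly with a low value. They report only what shows in the picture. A call takes as long as a camera call. They do not tell look-alikes from the thing itself.
- bot.outline_of(query, camera): "pixels" (384x512 bool, what is visible of it) and "rect" ([left, top, width, height] in pixels, round what is visible of it).
The state is a dict: "clock": time; "joint_pos": joint angles; "joint_vel": joint speeds; "tau": joint torques, N m; "eef_pos": TCP position; "tool_rot": TCP orientation; "ft_force": force on the tool from outside, world axes, zero at the start; "ft_torque": the same for the moment, N m; "grip_width": finger opening in m; "grasp_force": force on a finger pad.
Only numpy, scipy, OpenCV 4.12 (cv2) and the standard library are available. Lean on these libraries where they do the work, as an engineer would, in place of code of your own. Each camera call takes 0.05 s, during which the arm holds its last target. There are 200 camera calls.

TASK

Take the key tag with the stuck-on brass stud out of its rack and stand it in the nest between the jaws of the bench locking pliers, stud towards the moving (red-handled) jaw, gently pushed fully down and back against the stop. Squeeze the red handle over centre, with no more than about 40 N, until it locks, let go, and leave the pliers locked on the stud for about three seconds so that its glue takes; then flick the yellow release lever so that they spring wide open. Leave the tag standing in the nest, and leave the other tags and tools alone.

Things in the scene. Friction and masses are not known exactly. Their poses are not given: they have to be found in the camera images.
- tag: Pale wooden key tag standing upright, 34 (its x) x 8 (its y) x 60 mm (z), 40 g; origin at the centre of its underside. A round brass stud, 11 mm across, stands 3.5 mm out of its -y face, centred 20 mm above the underside. Grip it by the top 25 mm across its 8 mm thickness.
- plain_a: Bystander: mid-brown wooden tag of the same size without a stud, upright in the rack; origin as the tag's.
- plain_b: Bystander: reddish tag of the same size without a stud, upright in the rack; origin as the tag's.
- rack: Dark wooden rack bolted to the bench, 52 (x) x 150 (y) x 22 mm, origin under its centre; three slots 45 mm apart along its y, each 10 mm wide and 40 mm long, floor 10 mm above the bench. The three tags stand in them in any order, their y along the rack's y.
- pliers: Locking pliers lying flat, bolted to the bench on a 10 mm plate (x -102 to +82 mm); hinges upright, jaws to its +x, handles to its -x; black fixed handle and fixed jaw (anvil) on the +y side, red handle and moving jaw on the -y side. Origin at bench level under the pliers. The jaws bear only on the stud: with no stud between them the handle springs back and does not lock.
- jaw_tip (a point): Face of the tip of the moving jaw, 12 mm across, 32 mm above the bench, tops of both jaws 39 mm above the bench. It closes to the pliers' +y, pressing the stud and the tag against the anvil.
- fixed_grip: The black fixed grip, 10 mm thick, along y = +12 mm of the pliers, x = -38 to -133 mm, z = 21 to 43 mm. Frame as the pliers'. Locked, the red grip lies alongside at y = -12 mm, so the two measure 34 mm over both, centred on y = 0.
- nest_seat (a point): Point on the nest's floor, 12 mm above the bench, at x = 55, y = 0 mm of the pliers, axes as the pliers': where the middle of the tag's underside belongs, the tag's axes along these (stud to -y).
- nest: Aluminium groove between the jaws, frame as the pliers'. 11 mm wide along x, lips 10 mm above its floor, flared lead-ins at both ends 5 mm higher; from 17 mm behind (-x) to 30 mm ahead of the seat point, open to +x. A stop plate 28 mm high closes it, its face 17 mm behind the seat point: the tag's narrow edge belongs against it. Shoves over 60 N damage the nest.
- moving_grip: The red grip of the moving handle, 10 x 22 mm in section; frame origin on the handle's hinge (at x = -34, y = -30 mm of the pliers, bench level), the grip along its -x from 4 to 98 mm at y = +18 mm. Open, it stands 0.21 rad out to the pliers' -y (16 mm at the squeeze point). It must not be squeezed harder than 40 N.
- squeeze_point (a point): Outer part of the red grip, 75 mm out from the hinge (x = -110, y = -12 mm of the pliers when locked), 32 mm above the bench: a good place to squeeze.
- handle (a joint): Angle of the red handle: 0 sprung open, over centre at 0.17 rad, 0.21 rad at its end stop (locked when it stays there by itself). A light spring opens it; with the stud in the jaws the squeeze at the squeeze point rises to about 12 N, then it snaps over centre.
- lever_tail (a point): Middle of the tail paddle of the yellow release lever, 30 (x) x 6 (y) x 30 mm (z), 34 mm above the bench, sticking out past the handle ends: at x = -157, y = -5 mm of the pliers when locked. Push it sideways to the pliers' -y (away from the black grip), about 20 to 25 mm, a few newtons.
- release (a joint): Angle of the release lever on the red handle: 0 at rest, grows as its tail is pushed to -y, at most 0.4 rad; it springs back. At roughly 0.10 to 0.15 rad it pushes the locked handle back over centre and the pliers spring open.
- mallet: Bystander: mallet with white head and wooden handle, 240 mm long, lying at the back of the bench.
- stone: Bystander: reddish sharpening stone, 100 x 60 x 30 mm.
- glue_jar: Bystander: glue jar, 60 mm across, 75 mm tall.
- awl: Bystander: awl with a wooden handle, lying.
Not all that is in view belongs to the job. What is shaped like the tag but green is not meant.

How it is judged:
On the way, in this order (a step that is already met when the one before it is completed fails the run):
1. the tag stands in the nest, seated and let go (x of tag in the frame of nest_seat between -0.004 and 0.004 m and y of tag in the frame of nest_seat between -0.004 and 0.004 m and z of tag in the frame of nest_seat between -0.004 and 0.003 m and angle between tag's own z axis and vertical below 0.12 rad and angle between the y axis of tag and the y axis of nest_seat, either way round below 0.12 rad and contact force between the fingers and tag below 0.3 N and value of joint handle below 0.05 rad), for 0.2 s.
2. the pliers stay locked on the stud by themselves for 2 s, no finger on them, the tag still seated (value of joint handle above 0.19 rad and contact force between the fingers and pliers below 0.3 N and x of tag in the frame of nest_seat between -0.004 and 0.004 m and y of tag in the frame of nest_seat between -0.004 and 0.004 m and z of tag in the frame of nest_seat between -0.004 and 0.003 m and angle between tag's own z axis and vertical below 0.12 rad and angle between the y axis of tag and the y axis of nest_seat, either way round below 0.12 rad), for 2 s.
3. the release lever is flicked (value of joint release above 0.08 rad).
4. the pliers spring open (value of joint handle below 0.04 rad), for 0.1 s.
At the end, for the whole second after the job is handed in: The tag stands upright and at rest in the nest, within 4 mm of its seat and 0.12 rad of square and upright; the handle is open (below 0.04 rad), the release lever back at rest (below 0.05 rad); nothing is touched (x of tag in the frame of nest_seat between -0.004 and 0.004 m and y of tag in the frame of nest_seat between -0.004 and 0.004 m and z of tag in the frame of nest_seat between -0.004 and 0.003 m and angle between tag's own z axis and vertical below 0.12 rad and angle between the y axis of tag and the y axis of nest_seat, either way round below 0.12 rad and value of joint handle below 0.04 rad and value of joint release below 0.05 rad and linear speed of tag below 0.02 m/s).
It fails at once if the red grip is squeezed harder than 40 N (contact force between the fingers and moving_grip above 40 N).
It fails at once if the tag is shoved into the nest harder than 60 N (contact force between tag and nest above 60 N and value of joint handle below 0.05 rad).
It fails at once if a plain tag, or the mallet, sharpening stone, glue jar or awl, is moved more than 20 mm (distance of any of plain_a, plain_b, mallet, stone, glue_jar, awl from where it was at the start of the episode above 0.02 m).
It also fails if it takes over 67 s, if anything falls off the work surface, if the arm or the gripper's body presses on something with over 40 N, if the wrist force passes 120 N, or if a joint passes its speed limit or range.

## Working session

There is one attempt and no reset: what is moved stays moved. The work goes in short steps, Python scripts to look and compute and a tool call to move; the robot and the scene stay as the last step left them, time stands still between calls to the robot, and variables do not carry over. Pictures are saved under pics/ and viewed, at most 10 in all, crops included, and the job is handed in when it is done.

Besides the shell and the picture viewer there is one more tool, called as name(argument=value, ...) on one line, values as JSON. move_arm: Moves the arm, as the interface text tells. Its arguments: {"type":"object","properties":{"deltas":{"type":"array","items":{"type":"array","items":{"type":"number"}}}},"required":["deltas"]}

```bash
ls; mkdir -p pics; cat > h.py <<'E'
import numpy as np, cv2
from scipy.spatial.transform import Rotation as R
from workcell import bot
def cam(name):
    c=bot.calibration(name); return np.array(c["K"]),np.array(c["dist_coeffs"]),np.array(c["position"]),R.from_quat(c["orientation"])
def ray(c,uv,z):
    K,d,p,r=c
    n=cv2.undistortPoints(np.array(uv,float).reshape(-1,1,2),K,d).reshape(-1,2)
    v=r.apply(np.c_[n,np.ones(len(n))]); return p+v*((z-p[2])/v[:,2])[:,None]
def proj(c,X):
    K,d,p,r=c
    Y=r.inv().apply(np.array(X,float).reshape(-1,3)-p)
    return cv2.projectPoints(Y,np.zeros(3),np.zeros(3),K,d)[0].reshape(-1,2)
E
python3 - <<'E'
from h import *
for n in ("top","scene"):
    im=bot.camera(n); cv2.imwrite(f"pics/{n}0.png",im)
    c=cam(n); print(n,c[0].tolist(),c[2],c[3].as_matrix().round(3).tolist())
    for q in ["tag","plain_a","rack","pliers","fixed_grip","moving_grip","nest","lever_tail","jaw_tip"]:
        o=bot.outline_of(q,n)
        for k in o[:3]:
            ys,xs=np.nonzero(k["pixels"]); print(q,round(k["conf"],2),np.round(k["rect"]),xs.mean().round(1),ys.mean().round(1))
E
```

```text
pics
top [[361.17020219162595, 0.0, 251.31911329619948], [0.0, 361.17020219162595, 189.59552019381263], [0.0, 0.0, 1.0]] [0.2841824  0.03237819 1.3061558 ] [[0.016, -0.981, 0.196], [-1.0, -0.015, 0.01], [-0.007, -0.196, -0.981]]
tag 0.57 [355. 209.   8.  10.] 359.3 214.2
tag 0.53 [356. 238.   5.  -0.] 356.5 238.0
tag 0.48 [379. 216.   7.  11.] 382.4 220.5
plain_a 0.46 [332. 208.   3.  10.] 333.9 212.0
rack 0.63 [321. 206.  46.  15.] 343.0 214.0
pliers 0.84 [210. 145.  33.  61.] 225.6 171.6
fixed_grip 0.55 [218. 174.   3.  27.] 217.6 188.8
moving_grip 0.62 [228. 179.   1.  21.] 227.0 190.7
nest 0.58 [213. 144.  28.  60.] 225.9 171.5
nest 0.4 [228. 146.   6.  14.] 229.0 151.6
lever_tail 0.5 [341. 204.  12.  17.] 346.3 212.4
jaw_tip 0.62 [232. 152.   6.  16.] 233.3 158.1
scene [[387.50186860894655, 0.0, 252.6335330068633], [0.0, 387.50186860894655, 194.46085621881758], [0.0, 0.0, 1.0]] [1.41569562 0.11886131 0.70816535] [[-0.108, 0.584, -0.804], [0.994, 0.078, -0.077], [0.017, -0.808, -0.589]]
tag 0.65 [144. 158.   8.  14.] 147.1 162.6
tag 0.56 [133. 166.   6.  19.] 135.9 174.4
plain_a 0.46 [146. 171.   8.  16.] 149.4 177.5
rack 0.61 [127. 179.  49.  15.] 150.9 186.8
pliers 0.82 [262. 185.  50.  74.] 287.3 230.8
pliers 0.29 [275. 194.  14.  32.] 284.2 210.8
fixed_grip 0.44 [294. 194.   7.  18.] 298.7 205.4
fixed_grip 0.42 [372. 175.  38.  10.] 388.4 179.6
nest 0.72 [277. 232.  12.  25.] 282.4 245.3
nest 0.56 [286. 191.   5.  17.] 288.5 199.0
nest 0.51 [365. 194.  31.  32.] 381.4 208.4
```

```bash
python3 -c "
import cv2
cv2.imwrite('pics/top0b.png',cv2.resize(cv2.imread('pics/top0.png'),(800,600),interpolation=cv2.INTER_CUBIC))"
```

```text
(no output)
```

View pics/top0b.png

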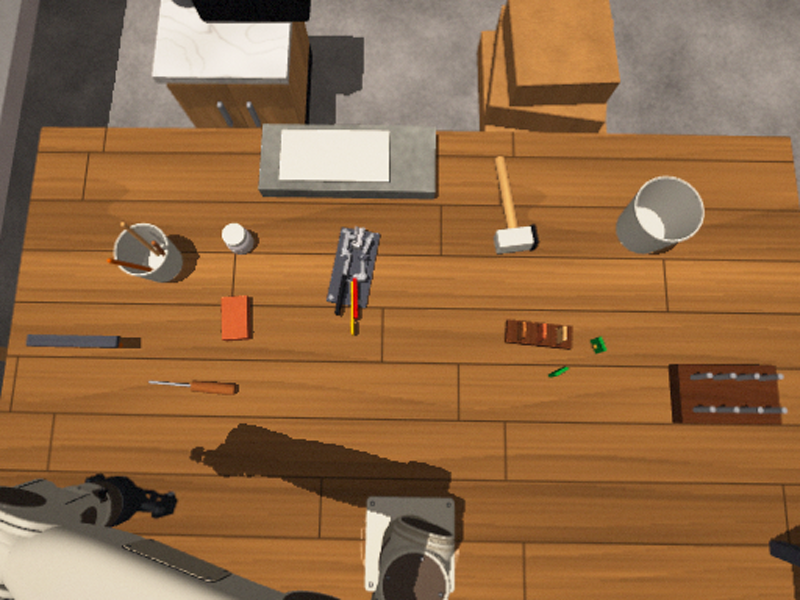

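View pics/scene0.png

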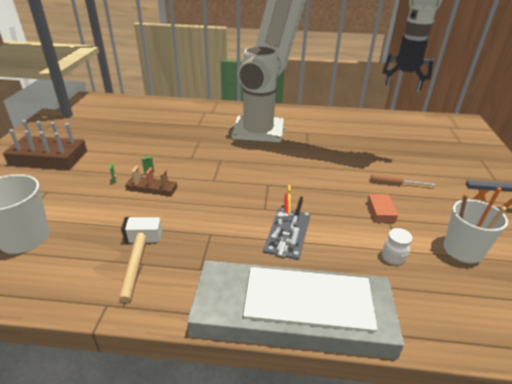

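The top view shows the rack at about (540,335) in the enlarged picture, with the pale tag probably at its right end (565,333). The pliers are at (355,265), jaws away from the robot. The green look-alikes are at (558,371) and (598,344).

```bash
python3 - <<'E'
from h import *
c=cam("top"); s=.64
def p(n,l,z): print(n,ray(c,np.array(l)*s,z).round(3).tolist())
p("tagtops",[(514,330),(541,330),(564,333)],.07)
p("rack corners",[(506,320),(573,325),(571,349),(505,343)],.022)
p("plier plate",[(343,228),(381,234),(368,308),(328,301)],.01)
p("lever",[(354,333)],.04); 
o=bot.get_obs(); print(o["eef_pos"],R.from_quat(o["tool_rot"]).as_matrix().round(3).tolist(),o["joint_pos"],o["grip_width"],bot.tip_reach,o["clock"])
w=cam("wrist"); print(w[0],w[2],w[3].as_matrix().round(3).tolist())
T=R.from_quat(o["tool_rot"]); print("cam in tool",T.inv().apply(w[2]-o["eef_pos"]),(T.inv()*w[3]).as_matrix().round(3).tolist())
E
```

```text
tagtops [[0.459, -0.224, 0.07], [0.46, -0.284, 0.07], [0.454, -0.334, 0.07]]
rack corners [[0.489, -0.217, 0.022], [0.48, -0.37, 0.022], [0.424, -0.363, 0.022], [0.436, -0.213, 0.022]]
plier plate [[0.708, 0.167, 0.01], [0.695, 0.076, 0.01], [0.514, 0.102, 0.01], [0.529, 0.196, 0.01]]
lever [[0.451, 0.131, 0.04]]
[0.13423255 0.48165964 0.21493392] [[-0.963, 0.268, 0.0], [0.268, 0.963, 0.0], [0.0, 0.0, -1.0]] [1.29900481e+00 2.40552902e-01 5.01021021e-03 1.33517960e+00
 3.96725997e-07 1.57078820e+00] 0.0854412501504837 0.008 1.0
[[272.2999774    0.         253.06702093]
 [  0.         272.2999774  192.60524208]
 [  0.           0.           1.        ]] [0.06742226 0.49889591 0.37449854] [[0.268, 0.927, 0.264], [0.963, -0.258, -0.074], [-0.001, 0.274, -0.962]]
cam in tool [ 0.06898507 -0.0013198  -0.15956469] [[0.0, -0.962, -0.274], [1.0, 0.001, -0.001], [0.001, -0.274, 0.962]]
```

move_arm(deltas=[[1, -24.8, -30, 0, 0, 0, 0], [1, -24.8, -30, 0, 0, 0, 0], [1, -24.8, -30, 0, 0, 0, 0], [1, -24.8, -30, 0, 0, 0, 0], [1, -24.8, -30, 0, 0, 0, 0], [1, -24.8, -30, 0, 0, 0, 0], [1, -24.8, -30, 0, 0, 0, 0], [1, -24.8, -30, 0, 0, 0, 0], [1, -24.8, -30, 0, 0, 0, 0], [1, -24.8, -30, 0, 0, 0, 0]])

```text
clock: 1.83
eef_pos: [0.2929, 0.1244, 0.2153]
tool_rot: [0.135, 0.991, 0.0, 0.001]
ft_force: [1.1, 0.6, -1.0]
grip_width: 0.0857
grasp_force: 0.0
```

move_arm(deltas=[[1, -24.8, -30, 0, 0, 0, 0], [1, -24.8, -30, 0, 0, 0, 0], [1, -24.8, -30, 0, 0, 0, 0], [1, -24.8, -30, 0, 0, 0, 0], [1, -24.8, -30, 0, 0, 0, 0], [1, -24.8, -30, 0, 0, 0, 0], [1, -24.8, -30, 0, 0, 0, 0], [1, -24.8, -30, 0, 0, 0, 0], [1, -24.8, -30, 0, 0, 0, -6], [0.4, -24.8, -30, 0, 0, 0, -6]])

```text
clock: 2.67
eef_pos: [0.4545, -0.2299, 0.215]
tool_rot: [0.029, 1.0, -0.0, 0.0]
ft_force: [0.1, 0.3, 0.1]
grip_width: 0.0751
grasp_force: 0.0
```

```bash
python3 - <<'E'
from h import *
im=bot.camera("wrist"); cv2.imwrite("pics/w1.png",im); c=cam("wrist"); o=bot.get_obs()
print(o["eef_pos"],o["joint_pos"].round(3),R.from_quat(o["tool_rot"]).as_euler("zyx",degrees=True),o["clock"],o["grip_width"])
for q in ["tag","plain_a","rack"]:
    for k in bot.outline_of(q,"wrist")[:4]:
        ys,xs=np.nonzero(k["pixels"]); print(q,round(k["conf"],2),np.round(k["rect"]),xs.mean().round(1),ys.mean().round(1))
E
```

```text
[ 0.45864871 -0.23571448  0.21358617] [-0.473  0.269  0.039  1.336 -0.003 -0.415] [-1.76678765e+02  1.44951045e-01  1.79725934e+02] 2.7167 0.06858901303577407
tag 0.94 [ 85. 152.  36.  32.] 103.9 166.2
tag 0.79 [152. 102.  34.  19.] 167.3 110.9
tag 0.64 [160. 161.  21.  40.] 168.1 179.6
plain_a 0.63 [238. 163.   9.  36.] 240.9 181.5
plain_a 0.62 [199. 160.  12.  42.] 204.5 181.2
plain_a 0.35 [499. 180.  13.  66.] 506.3 214.5
rack 0.89 [152. 151. 115.  47.] 211.7 173.6
```

View pics/w1.png

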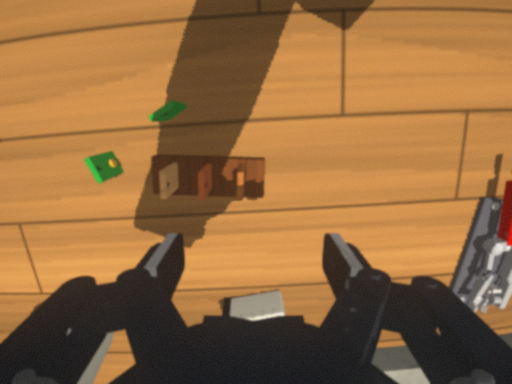

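The wrist view shows the rack at (210,175). The pale tag is at (168,180) at its left end (world -y), red at (204,180) and mid-brown at (240,180). Let me enlarge it to find the stud.

```bash
python3 - <<'E'
from h import *
im=cv2.imread("pics/w1.png")[145:205,145:275]; cv2.imwrite("pics/w1c.png",cv2.resize(im,None,fx=6,fy=6,interpolation=cv2.INTER_CUBIC))
E
```

```text
(no output)
```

View pics/w1c.png

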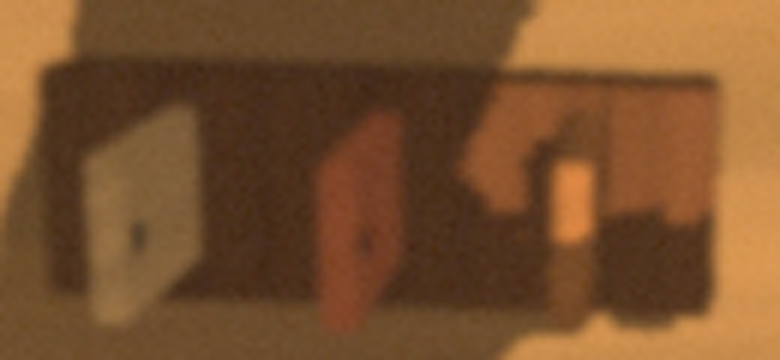

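The pale tag's +y face (crop 85–200, 105–325) shows only a key hole and no stud, so the stud faces world -y, which is already the right way round for the pliers. I'll compute the tag pose and confirm it from close by.

```bash
python3 - <<'E'
from h import *
im=bot.camera("wrist"); c=cam("wrist"); o=bot.get_obs(); print(o["eef_pos"])
cc=ray(c,np.array([(45,62),(717,77),(712,310),(50,295)])/6+145,.022)
print(cc.round(4).tolist(), cc.mean(0), np.linalg.norm(cc[0]-cc[1]),np.linalg.norm(cc[1]-cc[2]))
d=cc[1]+cc[2]-cc[0]-cc[3]; print("yaw of y axis",np.degrees(np.arctan2(d[1],d[0])))
print("tag top edge", ray(c,np.array([(90,155),(100,325)])/6+145,.07).round(4).tolist())
E
```

```text
[ 0.45398504 -0.22729006  0.21442376]
[[0.4257, -0.3586, 0.022], [0.4386, -0.2129, 0.022], [0.4911, -0.2168, 0.022], [0.4781, -0.366, 0.022]] [ 0.45838894 -0.2885547   0.022     ] 0.14628106791733742 0.05262800753486626
yaw of y axis 84.98031570742249
tag top edge [[0.4384, -0.3344, 0.07], [0.4721, -0.3377, 0.07]]
```

move_arm(deltas=[[0.35, -1.8, -26.4, 16, 0, 0, 0], [0.35, -1.8, -26.4, 16, 0, 0, 0], [0.35, -1.8, -26.4, 16, 0, 0, 0], [0.35, -1.8, -26.4, 16, 0, 0, 1.7], [0.35, 0, 0, 0, 0, 0, 0], [0.35, 0, 0, 0, 0, 0, 0]])

```text
clock: 3.42
eef_pos: [0.4541, -0.3324, 0.1502]
tool_rot: [0.046, 0.999, 0.001, -0.001]
ft_force: [-1.5, 0.8, -1.0]
grip_width: 0.0301
grasp_force: 0.0
```

```bash
cat >> h.py <<'E'
def st():
    o=bot.get_obs(); T=R.from_quat(o["tool_rot"]).as_matrix()
    print("pos",np.round(o["eef_pos"],4),"yawy",np.degrees(np.arctan2(T[1,1],T[0,1])).round(2),"tilt",T[:2,2].round(3),"w",round(o["grip_width"],4),"gf",o["grasp_force"],"F",np.round(o["ft_force"],1),"t",o["clock"]); return np.array(o["eef_pos"]),T
def go(world,yaw=None):
    p,T=st(); print("need tool mm",(T.T@(np.array(world)-p)*1000).round(1), "turn z", None if yaw is None else np.degrees(np.arctan2(T[1,1],T[0,1]))-yaw)
E
python3 - <<'E'
from h import *
st(); im=bot.camera("wrist"); c=cam("wrist"); st()
for X in [(.4545,-.3334)]:
    a=np.radians(85); y=np.array([np.cos(a),np.sin(a)]); x=np.array([y[1],-y[0]])
    pts=[[*(np.array(X)+sx*.017*x+sy*.004*y),.07] for sx,sy in((1,1),(1,-1),(-1,-1),(-1,1))]
    cv2.imwrite("pics/w2raw.png",im)
    q=proj(c,pts); print(q); cr=im[60:360,100:420].copy(); cr=cv2.resize(cr,None,fx=2,fy=2,interpolation=cv2.INTER_CUBIC)
    cv2.polylines(cr,[((q-[100,60])*2).astype(np.int32)],True,(255,0,255),1)
cv2.imwrite("pics/w2.png",cr)
E
```

```text
pos [ 0.4541 -0.3324  0.1502] yawy 84.69 tilt [-0.002  0.002] w 0.0301 gf 0.0 F [-1.5  0.8 -1. ] t 3.4167
pos [ 0.4547 -0.3321  0.1512] yawy 84.76 tilt [-0.001  0.001] w 0.0297 gf 0.0 F [0.1 0.1 0.2] t 3.4667
[[257.57954563 210.61987168]
 [249.04385253 210.65187053]
 [248.74572017 175.12056375]
 [257.60431367 175.08650547]]
```

View pics/w2.png

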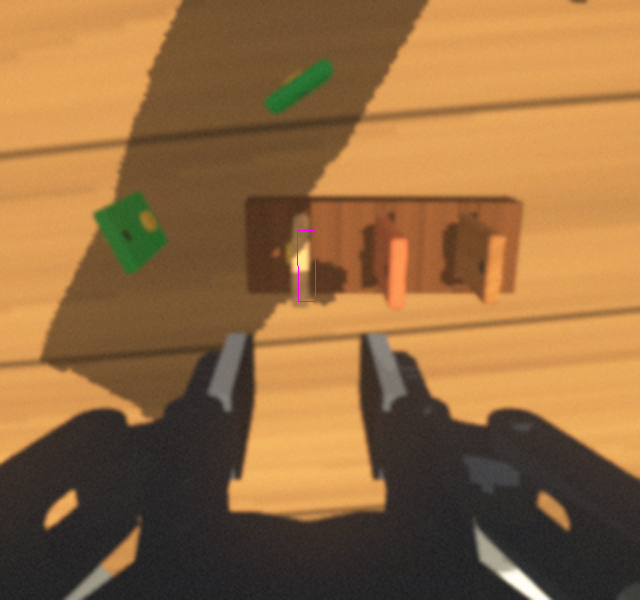

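Stud is visible on the pale tag's left (-y) side at (290,252); the tag top is centred at about (301,271), about 2.3 mm to -y and +x of the estimate. I'll go down with that correction and grip.

move_arm(deltas=[[0.35, -2.2, -3.2, 25, 0, 0, 0], [0.35, 0, 0, 25, 0, 0, 0], [0.35, 0, 0, 25, 0, 0, 0], [0.35, 0, 0, 15, 0, 0, 0], [0.35, 0, 0, 9, 0, 0, 0], [0.35, 0, 0, 0, 0, 0, 0], [0.35, 0, 0, 0, 0, 0, 0], [0.0, 0, 0, 0, 0, 0, 0], [0.0, 0, 0, 0, 0, 0, 0], [0.0, 0, 0, 0, 0, 0, 0]])

```text
clock: 4.3
eef_pos: [0.4583, -0.3377, 0.0539]
tool_rot: [0.046, 0.999, -0.001, 0.002]
ft_force: [0.3, -0.3, 4.1]
grip_width: 0.0002
grasp_force: 1.9
```

move_arm(deltas=[[0.0, 0, 0, 0, 0, 0, 0], [0.0, 0, 0, 0, 0, 0, 0], [0.0, 0, 0, 0, 0, 0, 0], [0.0, 0, 0, 0, 0, 0, 0]])

```text
clock: 4.63
eef_pos: [0.4583, -0.3379, 0.0538]
tool_rot: [0.046, 0.999, -0.001, 0.002]
ft_force: [-1.1, -0.4, 6.8]
grip_width: 0.0004
grasp_force: 3.2
```

```bash
python3 - <<'E'
from h import *
im=bot.camera("wrist"); st(); cv2.imwrite("pics/w3.png",cv2.resize(im[120:384,110:400],None,fx=2,fy=2,interpolation=cv2.INTER_CUBIC))
E
```

```text
pos [ 0.4584 -0.3379  0.0538] yawy 84.71 tilt [ 0.003 -0.002] w 0.0002 gf 3.1780949047242757 F [-0.8  0.4  6.6] t 4.6833
```

View pics/w3.png

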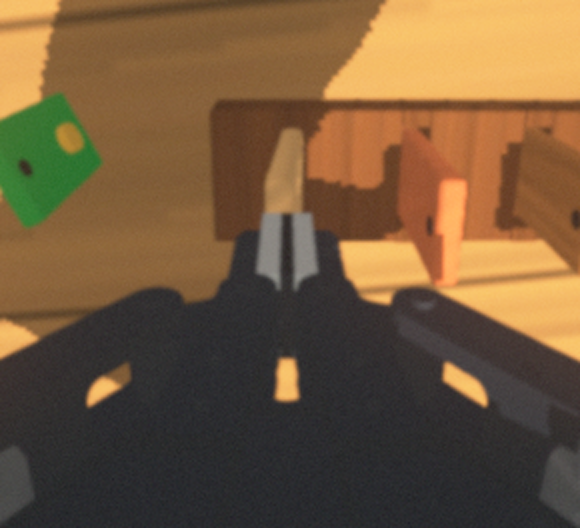

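move_arm(deltas=[[0.0, 0, 0, -20, 0, 0, 0], [0.0, 0, 0, -40, 0, 0, 0], [0.0, 0, 0, -40, 0, 0, 0], [0.0, 0, 0, 0, 0, 0, 0], [0.35, 0, 0, 0, 0, 0, 0], [0.35, 0, 0, 0, 0, 0, 0], [0.35, 0, 0, 0, 0, 0, 0], [0.35, 0, 0, 0, 0, 0, 0]])

```text
clock: 5.35
eef_pos: [0.456, -0.3361, 0.1501]
tool_rot: [0.046, 0.999, 0.001, -0.002]
ft_force: [0.6, 0.4, 0.3]
grip_width: 0.0299
grasp_force: 0.0
```

```bash
python3 - <<'E'
from h import *
im=bot.camera("wrist"); st(); cv2.imwrite("pics/w4raw.png",im);cv2.imwrite("pics/w4.png",cv2.resize(im[80:270,150:390],None,fx=3,fy=3,interpolation=cv2.INTER_CUBIC))
E
```

```text
pos [ 0.4561 -0.3362  0.1502] yawy 84.72 tilt [-0.003  0.002] w 0.0303 gf 0.0 F [ 0.3 -0.1 -1.4] t 5.4
```

View pics/w4.png

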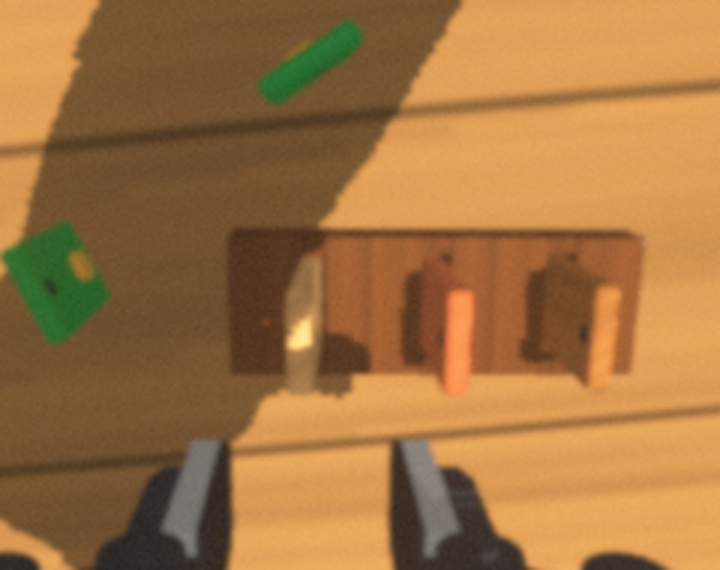

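The tag is still standing in its slot, with its top at about (302,340) in this crop, between the open fingers. The fingers shut without taking it, so I'll check the pixel profiles before retrying.

```bash
python3 - <<'E'
from h import *
im=cv2.imread("pics/w4raw.png").astype(int)
print("w4 cols 240..262 step1 as R,G/10 ")
for r in range(158,214,4): print(r,[f"{im[r,k,2]//10}/{im[r,k,0]//10}" for k in range(240,264)])
im=cv2.imread("pics/w3.png").astype(int)
print("w3")
for r in range(150,300,14): print(r,[f"{im[r,k,2]//10}/{im[r,k,0]//10}" for k in range(250,326,4)])
E
```

```text
w4 cols 240..262 step1 as R,G/10 
158 ['8/3', '8/3', '8/3', '8/3', '8/3', '8/3', '8/2', '8/2', '7/3', '8/3', '7/3', '7/3', '7/3', '7/3', '7/3', '7/2', '8/3', '8/3', '9/3', '10/3', '11/4', '11/4', '11/4', '11/4']
162 ['8/3', '8/3', '8/3', '9/3', '8/3', '8/3', '8/3', '8/3', '8/3', '8/3', '8/3', '8/2', '8/3', '8/3', '9/3', '9/3', '11/3', '12/4', '14/4', '15/5', '15/5', '16/5', '16/5', '16/4']
166 ['8/3', '8/2', '8/3', '8/3', '8/3', '8/3', '8/3', '8/3', '8/3', '9/4', '11/5', '13/5', '14/6', '15/6', '16/6', '16/6', '15/6', '14/5', '14/5', '15/5', '15/5', '16/5', '16/5', '16/5']
170 ['8/2', '8/3', '9/3', '8/3', '8/3', '8/3', '8/3', '9/3', '11/5', '12/5', '14/6', '14/6', '14/6', '14/7', '16/7', '17/8', '16/6', '14/6', '13/5', '15/5', '15/5', '16/5', '16/5', '16/5']
174 ['8/2', '8/3', '8/3', '8/2', '8/3', '8/3', '10/4', '12/5', '13/6', '14/6', '14/6', '14/6', '14/6', '14/6', '16/7', '17/7', '16/7', '14/5', '13/5', '15/5', '15/5', '16/5', '16/5', '16/5']
178 ['8/3', '8/2', '8/3', '8/3', '10/3', '12/5', '14/6', '15/7', '15/7', '15/7', '15/7', '15/7', '14/6', '15/6', '16/7', '17/7', '16/7', '14
[... 2603 characters left out ...]
', '7/6', '4/4', '6/5', '11/10', '14/13', '14/13', '14/13', '13/12', '9/8', '5/5', '5/4']
248 ['4/4', '5/4', '9/8', '13/12', '13/13', '14/13', '14/13', '12/11', '7/6', '4/3', '5/4', '10/10', '14/13', '13/13', '14/13', '14/13', '11/10', '6/5', '5/5']
262 ['4/5', '6/5', '11/10', '13/12', '13/13', '14/13', '14/13', '12/11', '6/5', '4/4', '5/4', '10/9', '13/12', '14/13', '14/13', '13/12', '12/12', '7/7', '5/5']
276 ['5/5', '5/4', '5/5', '6/6', '8/8', '12/11', '14/13', '12/12', '6/6', '5/5', '5/5', '10/10', '14/13', '13/12', '10/10', '8/7', '6/6', '5/5', '5/4']
290 ['5/4', '4/4', '4/4', '4/4', '4/5', '4/4', '5/5', '7/7', '6/5', '5/4', '5/4', '7/7', '6/6', '4/4', '5/5', '5/5', '5/4', '5/4', '5/5']
```

move_arm(deltas=[[0.35, 0, -2.5, 25, 0, 0, 0], [0.35, 0, 0, 25, 0, 0, 0], [0.35, 0, 0, 25, 0, 0, 0], [0.35, 0, 0, 20, 0, 0, 0], [0.35, 0, 0, 10, 0, 0, 0], [0.35, 0, 0, 7, 0, 0, 0], [0.35, 0, 0, 0, 0, 0, 0], [0.35, 0, 0, 0, 0, 0, 0]])

```text
clock: 6.07
eef_pos: [0.4571, -0.3396, 0.0402]
tool_rot: [0.046, 0.999, -0.0, 0.0]
ft_force: [-0.6, 1.0, 0.7]
grip_width: 0.03
grasp_force: 0.0
```

move_arm(deltas=[[0.2, 0, 0, 0, 0, 0, 0], [0.1, 0, 0, 0, 0, 0, 0], [0.0, 0, 0, 0, 0, 0, 0], [0.0, 0, 0, 0, 0, 0, 0], [0.0, 0, 0, 0, 0, 0, 0], [0.0, 0, 0, 0, 0, 0, 0]])

```text
clock: 6.57
eef_pos: [0.458, -0.339, 0.0414]
tool_rot: [0.046, 0.999, 0.0, 0.001]
ft_force: [0.5, 3.5, 5.3]
grip_width: 0.006
grasp_force: 60.2
```

move_arm(deltas=[[0.0, 0, 0, -10, 0, 0, 0], [0.0, 0, 0, -25, 0, 0, 0], [0.0, 0, 0, -35, 0, 0, 0], [0.0, 0, 0, -35, 0, 0, 0], [0.0, 0, 0, -15, 0, 0, 0], [0.0, 0, 0, 0, 0, 0, 0]])

```text
clock: 7.07
eef_pos: [0.4593, -0.3419, 0.1659]
tool_rot: [0.046, 0.999, -0.003, 0.004]
ft_force: [0.3, -0.3, -0.1]
grip_width: 0.0065
grasp_force: 59.0
```

```bash
python3 - <<'E'
from h import *
im=bot.camera("wrist"); st(); cv2.imwrite("pics/w5.png",cv2.resize(im[120:384,110:400],None,fx=2,fy=2,interpolation=cv2.INTER_CUBIC))
E
```

```text
pos [ 0.4582 -0.3409  0.1631] yawy 84.71 tilt [ 0.005 -0.005] w 0.006 gf 58.9912460767664 F [ 0.2  0.6 -1.2] t 7.1167
```

View pics/w5.png

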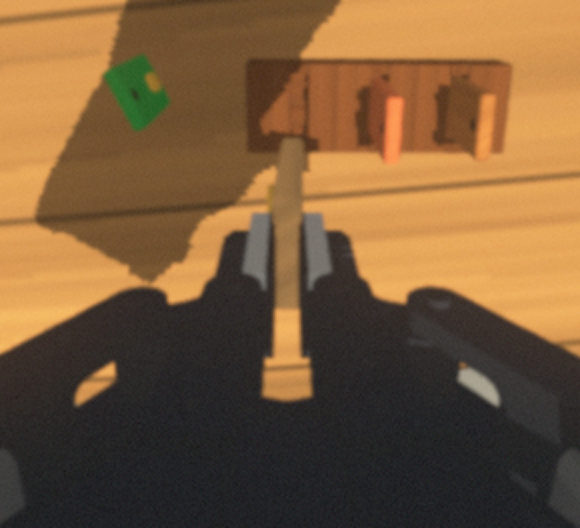

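The tag is held (width 6 mm, 59 N), its lower edge at (290,138) and the brass stud on its left side at (273,195). The other two tags are undisturbed. Next I'll carry it to the pliers.

move_arm(deltas=[[0.0, -6.8, 20, 0, 0, 0, 0], [0.0, -6.8, 37, 0, 0, 0, 0], [0.0, -6.8, 37, 0, 0, 0, 0], [0.0, -6.8, 37, 0, 0, 0, 0], [0.0, -6.8, 37, 0, 0, 0, 0], [0.0, -6.8, 37, 0, 0, 0, 0], [0.0, -6.8, 37, 0, 0, 0, 0], [0.0, -6.8, 37, 0, 0, 0, 0], [0.0, -6.8, 37, 0, 0, 0, 0], [0.0, -6.8, 37, 0, 0, 0, 0]])

```text
clock: 7.95
eef_pos: [0.556, 0.0074, 0.1582]
tool_rot: [0.046, 0.999, -0.001, -0.002]
ft_force: [0.5, -0.4, -0.6]
grip_width: 0.0063
grasp_force: 59.0
```

move_arm(deltas=[[0.0, -6.8, 37, 0, 0, 0, 0], [0.0, -6.8, 37, 0, 0, 0, 0], [0.0, -6.8, 37, 0, 0, 0, 0], [0.0, 0, 17, 0, 0, 0, 2.7], [0.0, 0, 0, 0, 0, 0, 0], [0.0, 0, 0, 0, 0, 0, 0], [0.0, 0, 0, 0, 0, 0, 0]])

```text
clock: 8.53
eef_pos: [0.5881, 0.1306, 0.1586]
tool_rot: [0.069, 0.998, -0.001, -0.001]
ft_force: [-0.1, 0.4, -0.2]
grip_width: 0.0058
grasp_force: 59.0
```

```bash
python3 - <<'E'
from h import *
im=bot.camera("wrist"); c=cam("wrist"); st(); cv2.imwrite("pics/w6raw.png",im)
v=im[40:340,60:460].copy(); v=cv2.resize(v,None,fx=2,fy=2,interpolation=cv2.INTER_CUBIC)
cv2.imwrite("pics/w6.png",v)
for q in ["pliers","fixed_grip","moving_grip","nest","lever_tail","jaw_tip"]:
    for k in bot.outline_of(q,"wrist")[:2]:
        ys,xs=np.nonzero(k["pixels"]); print(q,round(k["conf"],2),np.round(k["rect"]),xs.mean().round(1),ys.mean().round(1))
E
```

```text
pos [0.5883 0.1301 0.159 ] yawy 81.98 tilt [-0.002 -0.001] w 0.0061 gf 58.962445529177785 F [-0.1 -0.9 -0.6] t 8.5833
pliers 0.71 [226.  41.  82. 236.] 266.6 164.6
fixed_grip 0.76 [276.  87.  14.  94.] 281.7 131.8
fixed_grip 0.31 [458. 189.  54.  61.] 487.9 217.0
moving_grip 0.66 [244. 188.  22.  92.] 253.7 230.8
moving_grip 0.59 [234.  85.  27.  93.] 247.4 130.1
nest 0.29 [457.   1.  55. 107.] 486.5 52.8
lever_tail 0.57 [458. 192.  54.  59.] 488.1 216.5
jaw_tip 0.68 [274.  89.  15.  91.] 281.7 132.6
```

View pics/w6.png

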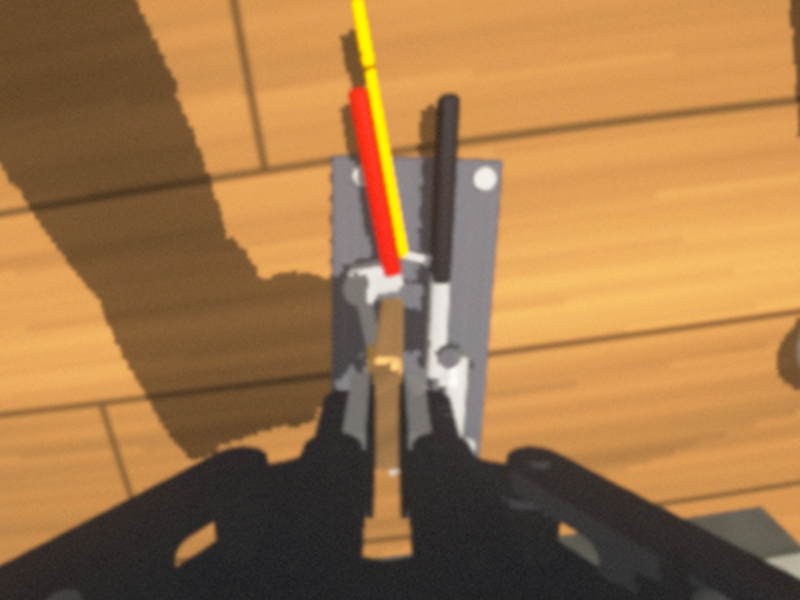

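The picture shows the tag held above the pliers. The black grip runs from (449,96) to (442,281), the red grip from (357,90) to (393,272), the yellow lever up to (357,0), and the plate's near corners are at (332,158) and (502,160).

```bash
python3 - <<'E'
from h import *
c=cam("wrist")
P=lambda l,z: ray(c,np.array(l)/2.+[60,40],z)
g=P([(449,97),(442,281)],.043); pl=P([(332,158),(502,160),(482,450),(332,380)],.01)
print(g.round(4).tolist(),np.linalg.norm(g[1]-g[0])); print(pl.round(4).tolist(), "width",np.linalg.norm(pl[0]-pl[1]))
d=g[1]-g[0]; print("yaw grip",np.degrees(np.arctan2(d[1],d[0])))
for a,b in((1,2),(0,3)):
    d=pl[b]-pl[a]; print("yaw edge",np.degrees(np.arctan2(d[1],d[0])))
# refine: segment dark-black grip & red grip
for yaw in (-8,-9,-7):
    a=np.radians(yaw); x=np.array([np.cos(a),np.sin(a)]); y=np.array([-x[1],x[0]])
    o1=g[:,:2].mean(0)+.0855*x-.012*y
    m=pl[:2,:2].mean(0)+.102*x
    print(yaw,"origin via grip",o1,"via plate",m,"seat",o1+.055*x)
# red grip near end open angle .21
h=P([(360,90),(388,272)],.043); print("red",h.round(4).tolist())
print("lever",P([(357,0),(372,70)],.045).round(4).tolist())
E
```

```text
[[0.4997, 0.1721, 0.043], [0.5896, 0.1584, 0.043]] 0.09098211833408028
[[0.5201, 0.1085, 0.01], [0.5341, 0.2015, 0.01], [0.7126, 0.1739, 0.01], [0.6507, 0.0865, 0.01]] width 0.09399274224428428
yaw grip -8.700814573988012
yaw edge -8.772758192487975
yaw edge -9.549074120070594
-8 origin via grip [0.62762669 0.14145838] via plate [0.62806401 0.14079963] seat [0.68209143 0.13380386]
-9 origin via grip [0.62719899 0.14001349] via plate [0.62780088 0.13903898] seat [0.68152184 0.13140959]
-7 origin via grip [0.62802911 0.14291051] via plate [0.62829638 0.14256462] seat [0.68261915 0.1362077 ]
red [[0.4906, 0.1302, 0.043], [0.5809, 0.1311, 0.043]]
lever [[0.4513, 0.1349, 0.045], [0.4827, 0.1372, 0.045]]
```

move_arm(deltas=[[0.0, -24.5, 3.7, 0, 0, 0, 0], [0.0, -24.5, 3.7, 0, 0, 0, 0], [0.0, -24.5, 3.7, 0, 0, 0, 0], [0.0, -24.5, 3.7, 0, 0, 0, 0.8], [0.0, 0, 0, 30, 0, 0, 0], [0.0, 0, 0, 30, 0, 0, 0], [0.0, 0, 0, 24, 0, 0, 0], [0.0, 0, 0, 0, 0, 0, 0], [0.0, 0, 0, 0, 0, 0, 0], [0.0, 0, 0, 0, 0, 0, 0]])

```text
clock: 9.72
eef_pos: [0.6889, 0.1325, 0.0775]
tool_rot: [0.077, 0.997, 0.0, 0.001]
ft_force: [0.6, 0.5, 0.4]
grip_width: 0.0065
grasp_force: 59.0
```

```bash
python3 - <<'E'
from h import *
im=bot.camera("wrist"); c=cam("wrist"); p,T=st(); cv2.imwrite("pics/w7raw.png",im)
o=np.array([.6273,.1403]); a=np.radians(-8.8); x=np.array([np.cos(a),np.sin(a)]); y=np.array([-x[1],x[0]])
W=lambda X,Y,Z:[*(o+X*x+Y*y),Z]
v=im[0:300,100:400].copy(); v=cv2.resize(v,None,fx=2,fy=2,interpolation=cv2.INTER_CUBIC)
def dr(pts,col):
    q=((proj(c,pts)-[100,0])*2).astype(np.int32); cv2.polylines(v,[q],False,col,1)
dr([W(-.133,.007,.043),W(-.038,.007,.043),W(-.038,.017,.043),W(-.133,.017,.043)],(255,0,255))
dr([W(.038,-.0055,.04),W(.038,.0055,.04)],(0,255,0))
dr([W(.082,-.047,.01),W(-.102,-.047,.01),W(-.102,.047,.01),W(.082,.047,.01)],(255,255,0))
dr([W(-.102,0,.01),W(.055,0,.012)],(0,255,0))
tp=lambda X,Y,Z:list(p+T@np.array([X,Y,Z]))
dr([tp(.017,-.004,.0314),tp(.017,.004,.0314),tp(.017,.004,-.0286),tp(.017,-.004,-.0286),tp(.017,-.004,.0314)],(0,0,255))
cv2.imwrite("pics/w7.png",v)
E
```

```text
pos [0.6893 0.1327 0.0783] yawy 81.22 tilt [0.003 0.001] w 0.006 gf 59.01575752766803 F [ 0.5 -0.2 -0.2] t 9.7667
```

View pics/w7.png

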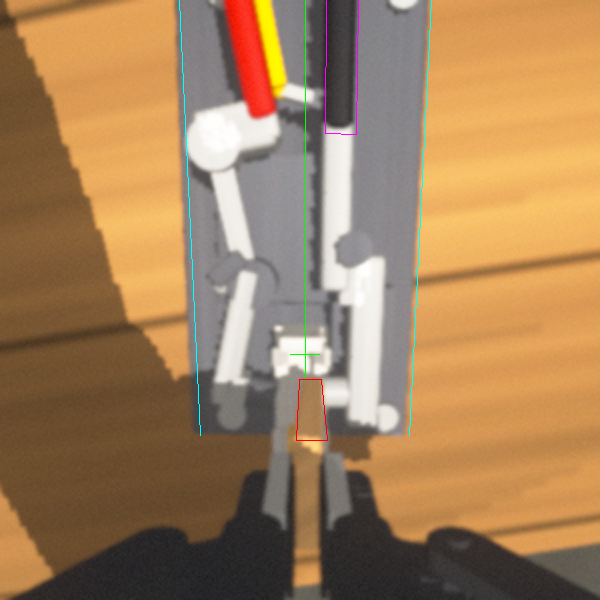

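The overlay fits the plate and grip well. The nest/stop block at (272–330, 325–375) is centred about 301, slightly left of the modelled axis (305), and the tag edge is at 298–325. I need a shift of about 3 mm to -y; let me measure the block's edges numerically.

```bash
python3 - <<'E'
from h import *
im=cv2.imread("pics/w7raw.png").astype(int)
print("cols",list(range(230,272)))
for r in range(162,194,2): print(r,[int(im[r,k].mean()//10) for k in range(230,272)])
E
```

```text
cols [230, 231, 232, 233, 234, 235, 236, 237, 238, 239, 240, 241, 242, 243, 244, 245, 246, 247, 248, 249, 250, 251, 252, 253, 254, 255, 256, 257, 258, 259, 260, 261, 262, 263, 264, 265, 266, 267, 268, 269, 270, 271]
162 [13, 13, 13, 13, 13, 13, 14, 15, 16, 16, 15, 14, 14, 14, 14, 14, 14, 14, 14, 14, 14, 14, 14, 14, 14, 14, 14, 14, 14, 14, 15, 14, 13, 11, 9, 10, 12, 13, 13, 12, 10, 8]
164 [13, 13, 13, 13, 13, 12, 14, 18, 22, 22, 21, 17, 15, 14, 14, 14, 14, 14, 14, 14, 14, 14, 14, 14, 14, 14, 14, 14, 15, 16, 19, 19, 15, 12, 11, 10, 12, 13, 13, 12, 9, 8]
166 [13, 13, 13, 13, 12, 10, 10, 12, 15, 15, 15, 14, 14, 14, 14, 14, 14, 14, 14, 14, 14, 14, 14, 14, 14, 14, 14, 14, 14, 16, 18, 18, 15, 13, 11, 10, 12, 14, 13, 11, 9, 8]
168 [13, 13, 13, 13, 12, 11, 10, 11, 13, 15, 17, 18, 19, 19, 19, 19, 19, 19, 19, 19, 19, 18, 18, 18, 18, 18, 18, 18, 18, 19, 20, 20, 17, 14, 11, 11, 12, 14, 14, 13, 11, 9]
170 [13, 13, 13, 13, 12, 11, 10, 11, 14, 18, 22, 24, 24, 24, 24, 24, 24, 24, 24, 24, 24, 24, 24, 24, 24, 24, 24, 24, 24, 24, 24, 22, 20, 15, 11, 11, 12, 14, 14, 13, 11, 9]
172 [13, 13, 13, 13, 11, 10
[... 1139 characters left out ...]
2, 17, 13, 11, 9, 8, 8, 8, 8]
186 [9, 10, 10, 10, 10, 9, 12, 18, 23, 24, 24, 24, 23, 21, 18, 15, 14, 14, 13, 14, 14, 15, 17, 19, 18, 16, 17, 21, 23, 23, 22, 21, 19, 16, 12, 9, 9, 8, 8, 8, 8, 8]
188 [8, 8, 8, 8, 7, 8, 9, 13, 17, 18, 18, 16, 15, 14, 14, 14, 14, 14, 14, 14, 14, 13, 14, 14, 14, 13, 13, 14, 15, 15, 14, 14, 14, 13, 12, 12, 12, 12, 12, 12, 12, 12]
190 [10, 10, 9, 9, 9, 9, 9, 10, 11, 12, 13, 14, 13, 14, 14, 14, 14, 14, 14, 14, 13, 12, 12, 12, 12, 12, 12, 12, 12, 13, 14, 16, 17, 18, 18, 18, 18, 18, 18, 18, 18, 18]
192 [11, 11, 11, 11, 11, 11, 10, 10, 10, 12, 13, 14, 14, 13, 14, 14, 14, 13, 13, 13, 13, 12, 12, 12, 12, 13, 12, 12, 12, 12, 14, 17, 19, 20, 21, 21, 21, 21, 21, 21, 21, 21]
```

move_arm(deltas=[[0.0, 0, -3, 0, 0, 0, 0.4], [0.0, 0, 0, 8, 0, 0, 0], [0.0, 0, 0, 8, 0, 0, 0], [0.0, 0, 0, 3, 0, 0, 0], [0.0, 0, 0, 3, 0, 0, 0], [0.0, 0, 0, 2, 0, 0, 0], [0.0, 0, 0, 0, 0, 0, 0], [0.0, 0, 0, 0, 0, 0, 0]])

```text
clock: 10.43
eef_pos: [0.6875, 0.1295, 0.0515]
tool_rot: [0.08, 0.997, -0.0, -0.0]
ft_force: [0.4, -0.6, -1.0]
grip_width: 0.0062
grasp_force: 58.9
```

move_arm(deltas=[[0.0, 0, 0, 2, 0, 0, 0], [0.0, 0, 0, 2, 0, 0, 0], [0.0, 0, 0, 2, 0, 0, 0], [0.0, 0, 0, 0, 0, 0, 0]])

```text
clock: 10.77
eef_pos: [0.6875, 0.1296, 0.0454]
tool_rot: [0.08, 0.997, -0.0, -0.0]
ft_force: [-0.5, -0.4, -0.8]
grip_width: 0.0063
grasp_force: 59.0
```

move_arm(deltas=[[0.0, 0, 0, 1, 0, 0, 0], [0.0, 0, 0, 1, 0, 0, 0], [0.0, 0, 0, 0, 0, 0, 0]])

```text
clock: 11.02
eef_pos: [0.6877, 0.1296, 0.0437]
tool_rot: [0.08, 0.997, 0.0, -0.0]
ft_force: [-0.3, -0.4, 0.2]
grip_width: 0.0065
grasp_force: 59.0
```

move_arm(deltas=[[0.0, 0, 0, 1, 0, 0, 0], [0.0, 0, 0, 0, 0, 0, 0], [0.0, 0, 0, 0, 0, 0, 0]])

```text
clock: 11.27
eef_pos: [0.6879, 0.1297, 0.0435]
tool_rot: [0.08, 0.997, 0.0, 0.0]
ft_force: [-1.3, -0.5, 4.1]
grip_width: 0.0064
grasp_force: 59.4
```

move_arm(deltas=[[0.0, 0, 0, 0.7, 0, 0, 0], [0.0, 0, 0, 0, 0, 0, 0], [0.0, 0, 0, 0, 0, 0, 0]])

```text
clock: 11.52
eef_pos: [0.688, 0.1297, 0.0435]
tool_rot: [0.08, 0.997, 0.0, 0.001]
ft_force: [-1.9, 0.1, 7.1]
grip_width: 0.006
grasp_force: 59.9
```

move_arm(deltas=[[0.0, 2, 0, -0.7, 0, 0, 0], [0.0, 2, 0, 0, 0, 0, 0], [0.0, 1, 0, 0, 0, 0, 0], [0.0, 0, 0, 0, 0, 0, 0]])

```text
clock: 11.85
eef_pos: [0.6835, 0.1304, 0.0435]
tool_rot: [0.08, 0.997, 0.0, 0.001]
ft_force: [1.6, -1.0, 3.0]
grip_width: 0.0059
grasp_force: 59.4
```

move_arm(deltas=[[0.0, 1, 0, 0, 0, 0, 0], [0.0, 0.5, 0, 0, 0, 0, 0], [0.0, 0, 0, 0, 0, 0, 0]])

```text
clock: 12.1
eef_pos: [0.682, 0.1306, 0.0435]
tool_rot: [0.08, 0.997, 0.0, 0.001]
ft_force: [2.7, 0.0, 4.4]
grip_width: 0.006
grasp_force: 59.6
```

move_arm(deltas=[[0.0, 1, 0, 0, 0, 0, 0], [0.0, 0, 0, 0, 0, 0, 0], [0.0, 0, 0, 0, 0, 0, 0]])

```text
clock: 12.35
eef_pos: [0.6811, 0.1308, 0.0435]
tool_rot: [0.08, 0.997, 0.0, 0.001]
ft_force: [2.8, -2.4, 5.3]
grip_width: 0.0063
grasp_force: 59.7
```

move_arm(deltas=[[0.0, 1, 0, 0, 0, 0, 0], [0.0, 0, 0, 0, 0, 0, 0], [0.0, 0, 0, 0, 0, 0, 0]])

```text
clock: 12.6
eef_pos: [0.6811, 0.1308, 0.0436]
tool_rot: [0.08, 0.997, 0.0, 0.002]
ft_force: [5.6, -1.0, 4.7]
grip_width: 0.006
grasp_force: 59.5
```

move_arm(deltas=[[0.15, 0, 0, 0, 0, 0, 0], [0.25, 0, 0, 0, 0, 0, 0], [0.3, 0, 0, 0, 0, 0, 0], [0.3, 0, 0, 0, 0, 0, 0], [0.3, 0, 0, -10, 0, 0, 0], [0.3, 0, 0, -30, 0, 0, 0], [0.3, 0, 0, -40, 0, 0, 0], [0.3, 0, 0, -20, 0, 0, 0], [0.3, 0, 0, 0, 0, 0, 0], [0.3, 0, 0, 0, 0, 0, 0]])

```text
clock: 13.43
eef_pos: [0.6805, 0.1313, 0.1458]
tool_rot: [0.08, 0.997, 0.001, 0.002]
ft_force: [0.2, -0.4, -0.1]
grip_width: 0.0258
grasp_force: 0.0
```

```bash
python3 - <<'E'
from h import *
im=bot.camera("wrist"); c=cam("wrist"); p,T=st(); cv2.imwrite("pics/w8raw.png",im)
for q in ["tag","nest","pliers"]:
    for k in bot.outline_of(q,"wrist")[:2]:
        ys,xs=np.nonzero(k["pixels"]); print(q,round(k["conf"],2),np.round(k["rect"]),xs.mean().round(1),ys.mean().round(1))
o=np.array([.6811,.1308]); a=np.radians(-9.2); x=np.array([np.cos(a),np.sin(a)]); y=np.array([-x[1],x[0]])
print("pred tag top",proj(c,[[*(o+X*x+Y*y),.072] for X,Y in((-.017,-.004),(-.017,.004),(.017,.004),(.017,-.004))]).round(1).tolist())
print("pred tag bottom",proj(c,[[*(o+X*x+Y*y),.022] for X,Y in((-.017,-.004),(-.017,.004))]).round(1).tolist())
for r in range(170,226,3): print(r,[f"{im[r,k,2]//10}/{im[r,k,0]//10}" for k in range(238,268)])
E
```

```text
pos [0.6792 0.131  0.1435] yawy 80.83 tilt [0. 0.] w 0.0254 gf 0.0 F [-0.2 -0.4 -1.1] t 13.4833
tag 0.74 [250. 166.  14.  46.] 254.1 189.0
nest 0.83 [239. 160.  24.  50.] 252.1 179.3
pliers 0.91 [204.   2.  96. 209.] 251.8 104.5
pliers 0.23 [469. 109.  43.  55.] 493.2 135.4
pred tag top [[250.3, 179.5], [259.5, 179.5], [259.2, 216.1], [250.4, 216.1]]
pred tag bottom [[250.8, 168.6], [258.4, 168.6]]
170 ['13/13', '13/13', '12/12', '13/13', '18/16', '21/19', '22/20', '21/19', '19/17', '16/14', '15/13', '15/13', '16/12', '16/10', '16/10', '17/10', '17/10', '17/10', '17/11', '17/12', '18/14', '19/17', '19/17', '21/19', '22/20', '23/21', '21/19', '16/15', '14/13', '13/13']
173 ['13/13', '13/13', '13/13', '14/13', '16/15', '17/15', '15/14', '14/12', '13/12', '14/12', '14/12', '14/11', '14/10', '15/9', '15/8', '16/8', '16/8', '16/7', '17/8', '18/11', '20/15', '21/18', '22/20', '22/20', '23/21', '23/21', '20/19', '15/14', '11/11', '9/9']
176 ['11/11', '11/11', '10/10', '10/9', '10/9', '12/11', '13/12', '14/13', '14/13', '14/13', '14/12', '15/11', '17/10', '19/9', '20/9', '21/10', '21/10', '2
[... 3501 characters left out ...]
', '19/8', '19/7', '19/8', '19/7', '19/8', '19/7', '19/8', '19/7', '19/7', '19/7', '19/8', '19/7', '19/7', '19/7', '19/8', '19/7', '19/7', '19/7', '19/7', '19/8', '19/7', '19/7', '19/7', '19/7', '19/7', '19/7']
221 ['18/7', '19/7', '20/8', '19/7', '19/7', '19/7', '19/8', '19/7', '19/7', '19/7', '19/7', '19/8', '19/7', '19/7', '19/7', '19/7', '19/7', '19/8', '19/7', '19/7', '19/7', '19/7', '19/7', '19/7', '19/7', '19/7', '19/7', '19/7', '19/7', '19/7']
224 ['19/7', '19/7', '19/7', '19/7', '19/7', '19/8', '19/7', '19/7', '19/7', '19/7', '19/7', '19/7', '19/7', '19/7', '19/7', '19/8', '19/8', '19/7', '19/8', '19/8', '19/7', '19/7', '19/7', '19/7', '19/7', '19/7', '19/7', '19/7', '19/8', '19/7']
```

Tag stands in the nest (columns 250–259, as predicted). Next I'll close the fingers and go beside the red grip, to push it with the arm rather than the 60 N gripper.

move_arm(deltas=[[0.0, 33.6, -12, 0, 0, 0, 0], [0.0, 33.6, -12, 0, 0, 0, 0], [0.0, 33.6, -12, 0, 0, 0, 0], [0.0, 33.6, -12, 0, 0, 0, 0], [0.0, 33.6, -12, 0, 0, 0, 0], [0.0, 0, 0, 30, 0, 0, 0], [0.0, 0, 0, 30, 0, 0, 0], [0.0, 0, 0, 20, 0, 0, 0], [0.0, 0, 0, 0, 0, 0, 0], [0.0, 0, 0, 0, 0, 0, 0]])

```text
clock: 14.47
eef_pos: [0.5019, 0.0981, 0.0613]
tool_rot: [0.08, 0.997, -0.001, -0.002]
ft_force: [-0.9, -1.3, -0.1]
grip_width: -0.0003
grasp_force: 0.0
```

```bash
cat >> h.py <<'E'
o0=np.array([.6268,.1396]); a0=np.radians(-9.2); X0=np.array([np.cos(a0),np.sin(a0)]); Y0=np.array([-X0[1],X0[0]])
def pl(): 
    p,T=st(); d=p[:2]-o0; print("pliers frame mm",(d@X0*1e3).round(1),(d@Y0*1e3).round(1))
E
python3 - <<'E'
from h import *
pl(); im=bot.camera("wrist"); c=cam("wrist"); cv2.imwrite("pics/w9raw.png",im)
hsv=cv2.cvtColor(im,cv2.COLOR_BGR2HSV).astype(int)
red=((hsv[...,0]<6)|(hsv[...,0]>174))&(hsv[...,1]>200)&(hsv[...,2]>120); yel=(abs(hsv[...,0]-29)<5)&(hsv[...,1]>200)&(hsv[...,2]>120)
for n,m in(("red",red),("yel",yel)):
    k,l,s,_=cv2.connectedComponentsWithStats(m.astype(np.uint8)); i=1+np.argmax(s[1:,4]); ys,xs=np.nonzero(l==i); print(n,s[i]);
    for r in range(ys.min(),ys.max(),12):
        q=xs[ys==r]; W=ray(c,[(q.min(),r),(q.max()+1,r)],.043 if n=="red" else .049); print(r,q.min(),q.max(),[((w[:2]-o0)@X0*1e3).round(1) for w in W],[((w[:2]-o0)@Y0*1e3).round(1) for w in W])
E
```

```text
pos [0.5019 0.0981 0.0613] yawy 80.83 tilt [-0.005 -0.001] w -0.0003 gf 0.0 F [-0.9 -1.3 -0.1] t 14.4667
pliers frame mm -116.6 -60.9
red [289 189  25  83 911]
189 291 297 [np.float64(-135.7), np.float64(-135.7)] [np.float64(-36.0), np.float64(-31.2)]
201 290 301 [np.float64(-127.1), np.float64(-127.1)] [np.float64(-36.3), np.float64(-28.0)]
213 292 304 [np.float64(-118.3), np.float64(-118.3)] [np.float64(-34.6), np.float64(-25.4)]
225 295 305 [np.float64(-109.2), np.float64(-109.2)] [np.float64(-32.1), np.float64(-24.2)]
237 297 308 [np.float64(-99.9), np.float64(-99.9)] [np.float64(-30.2), np.float64(-21.5)]
249 299 310 [np.float64(-90.3), np.float64(-90.3)] [np.float64(-28.3), np.float64(-19.4)]
261 301 312 [np.float64(-80.4), np.float64(-80.4)] [np.float64(-26.3), np.float64(-17.3)]
yel [296 136  24 127 881]
136 299 302 [np.float64(-171.8), np.float64(-171.8)] [np.float64(-33.1), np.float64(-30.5)]
148 298 305 [np.float64(-164.3), np.float64(-164.3)] [np.float64(-33.4), np.float64(-28.3)]
160 300 307 [np.float64(-156.6), np.float64(-156.6)] [np.float64(-31.8), np.float64(-26.6)]
172 302 309 [np.float64(-148.7), np.float64(-148.8)] [np.float64(-30.1), np.float64(-24.9)]
184 302 308 [np.float64(-140.7), np.float64(-140.7)] [np.float64(-29.7), np.float64(-25.1)]
196 304 310 [np.float64(-132.5), np.float64(-132.5)] [np.float64(-28.0), np.float64(-23.3)]
208 306 312 [np.float64(-124.1), np.float64(-124.1)] [np.float64(-26.2), np.float64(-21.4)]
220 308 313 [np.float64(-115.4), np.float64(-115.4)] [np.float64(-24.3), np.float64(-20.2)]
232 310 315 [np.float64(-106.5), np.float64(-106.5)] [np.float64(-22.4), np.float64(-18.2)]
244 312 317 [np.float64(-97.3), np.float64(-97.3)] [np.float64(-20.4), np.float64(-16.1)]
256 314 319 [np.float64(-87.8), np.float64(-87.8)] [np.float64(-18.3), np.float64(-14.0)]
```

move_arm(deltas=[[0.0, 0, 0, 25, 0, 0, 0], [0.0, 0, 0, 12, 0, 0, 0], [0.0, 0, 0, 5, 0, 0, 0], [0.0, 0, 0, 3, 0, 0, 0], [0.0, 0, 0, 0, 0, 0, 0], [0.0, 0, 0, 0, 0, 0, 0]])

```text
clock: 15.02
eef_pos: [0.505, 0.0987, 0.019]
tool_rot: [0.08, 0.997, 0.0, 0.001]
ft_force: [-0.0, 0.2, -0.3]
grip_width: -0.0002
grasp_force: 0.0
```

move_arm(deltas=[[0.0, 0, 5, 0, 0, 0, 0], [0.0, 0, 4, 0, 0, 0, 0], [0.0, 0, 2, 0, 0, 0, 0], [0.0, 0, 2, 0, 0, 0, 0], [0.0, 0, 0, 0, 0, 0, 0]])

```text
clock: 15.43
eef_pos: [0.5062, 0.1119, 0.0181]
tool_rot: [0.08, 0.997, 0.0, 0.0]
ft_force: [0.3, -0.0, -0.5]
grip_width: 0.0002
grasp_force: 0.0
```

move_arm(deltas=[[0.0, 0, 2, 0, 0, 0, 0], [0.0, 0, 2, 0, 0, 0, 0], [0.0, 0, 1, 0, 0, 0, 0], [0.0, 0, 0, 0, 0, 0, 0]])

```text
clock: 15.77
eef_pos: [0.5064, 0.1155, 0.0177]
tool_rot: [0.08, 0.997, -0.001, -0.0]
ft_force: [-0.8, -5.1, 1.4]
grip_width: 0.0001
grasp_force: 2.3
```

move_arm(deltas=[[0.0, 0, 1.5, 0, 0, 0, 0], [0.0, 0, 1.5, 0, 0, 0, 0], [0.0, 0, 1, 0, 0, 0, 0], [0.0, 0, 0, 0, 0, 0, 0]])

```text
clock: 16.1
eef_pos: [0.5066, 0.1174, 0.0176]
tool_rot: [0.081, 0.997, -0.003, -0.0]
ft_force: [-0.4, -10.2, 3.3]
grip_width: -0.0002
grasp_force: 5.0
```

move_arm(deltas=[[0.0, 0, 1.5, 0, 0, 0, 0], [0.0, 0, 1.5, 0, 0, 0, 0], [0.0, 0, 1.5, 0, 0, 0, 0], [0.0, 0, 0, 0, 0, 0, 0]])

```text
clock: 16.43
eef_pos: [0.5069, 0.1198, 0.0175]
tool_rot: [0.081, 0.997, -0.005, -0.001]
ft_force: [-1.0, -15.4, 4.8]
grip_width: -0.0001
grasp_force: 7.9
```

```bash
python3 - <<'E'
from h import *
pl(); im=bot.camera("wrist"); c=cam("wrist"); cv2.imwrite("pics/w10raw.png",im)
hsv=cv2.cvtColor(im,cv2.COLOR_BGR2HSV).astype(int)
red=((hsv[...,0]<6)|(hsv[...,0]>174))&(hsv[...,1]>200)&(hsv[...,2]>100)
k,l,s,_=cv2.connectedComponentsWithStats(red.astype(np.uint8)); i=1+np.argmax(s[1:,4]); ys,xs=np.nonzero(l==i); print(s[i])
for r in range(ys.min(),ys.max(),12):
    q=xs[ys==r]; W=ray(c,[(q.min(),r),(q.max()+1,r)],.043); print(r,((W[0,:2]-o0)@X0*1e3).round(1),[((w[:2]-o0)@Y0*1e3).round(1) for w in W])
E
```

```text
pos [0.5069 0.1198 0.0175] yawy 80.66 tilt [-0.002 -0.01 ] w -0.0001 gf 7.870238567702472 F [ -1.  -15.4   4.8] t 16.4333
pliers frame mm -115.2 -38.7
[271 205  23  65 702]
205 -139.4 [np.float64(-26.5), np.float64(-26.0)]
217 -132.7 [np.float64(-30.6), np.float64(-21.6)]
229 -125.9 [np.float64(-29.4), np.float64(-20.9)]
241 -118.9 [np.float64(-24.9), np.float64(-19.5)]
253 -111.7 [np.float64(-23.6), np.float64(-18.7)]
265 -104.2 [np.float64(-20.1), np.float64(-17.8)]
```

move_arm(deltas=[[0.0, 0, 1.5, 0, 0, 0, 0], [0.0, 0, 1.5, 0, 0, 0, 0], [0.0, 0, 1, 0, 0, 0, 0], [0.0, 0, 0, 0, 0, 0, 0]])

```text
clock: 16.82
eef_pos: [0.5074, 0.1226, 0.0174]
tool_rot: [0.082, 0.997, -0.006, -0.001]
ft_force: [-2.0, -17.5, 4.5]
grip_width: 0.0001
grasp_force: 9.0
```

move_arm(deltas=[[0.0, 0, 1.5, 0, 0, 0, 0], [0.0, 0, 1, 0, 0, 0, 0], [0.0, 0, 0, 0, 0, 0, 0]])

```text
clock: 17.07
eef_pos: [0.5086, 0.1275, 0.0176]
tool_rot: [0.081, 0.997, -0.003, -0.0]
ft_force: [0.2, -4.9, 1.3]
grip_width: -0.0002
grasp_force: 2.6
```

move_arm(deltas=[[0.0, 0, 1.5, 0, 0, 0, 0], [0.0, 0, 1, 0, 0, 0, 0], [0.0, 0, 0, 0, 0, 0, 0]])

```text
clock: 17.32
eef_pos: [0.509, 0.1303, 0.0175]
tool_rot: [0.081, 0.997, -0.003, -0.0]
ft_force: [-0.3, -11.3, 1.0]
grip_width: -0.0
grasp_force: 5.4
```

```bash
cat >> h.py <<'E'
def red():
    pl(); im=bot.camera("wrist"); c=cam("wrist")
    hsv=cv2.cvtColor(im,cv2.COLOR_BGR2HSV).astype(int)
    for n,m,z in(("red",((hsv[...,0]<6)|(hsv[...,0]>174))&(hsv[...,1]>200)&(hsv[...,2]>100),.043),("yel",(abs(hsv[...,0]-29)<5)&(hsv[...,1]>200)&(hsv[...,2]>100),.049)):
        k,l,s,_=cv2.connectedComponentsWithStats(m.astype(np.uint8)); i=1+np.argmax(s[1:,4]); ys,xs=np.nonzero(l==i); print(n,s[i])
        for r in range(ys.min(),ys.max(),14):
            q=xs[ys==r]; W=ray(c,[(q.min(),r),(q.max()+1,r)],z); print(r,((W[0,:2]-o0)@X0*1e3).round(1),[float(((w[:2]-o0)@Y0*1e3).round(1)) for w in W])
E
python3 -c "
from h import *
red()"
```

```text
pos [0.509  0.1303 0.0175] yawy 80.7 tilt [-0.001 -0.007] w -0.0 gf 5.424356237053871 F [ -0.3 -11.3   1. ] t 17.3167
pliers frame mm -114.7 -28.0
red [274 204  18  61 695]
204 -139.5 [-14.8, -14.3]
218 -131.8 [-17.8, -8.8]
232 -123.8 [-18.1, -8.5]
246 -115.5 [-13.6, -8.7]
260 -106.9 [-10.6, -8.3]
yel [294 144  17  91 846]
144 -171.0 [-4.5, -3.5]
158 -164.4 [-7.0, -1.8]
172 -157.7 [-7.2, -1.9]
186 -150.7 [-6.9, -2.0]
200 -143.6 [-7.1, -2.1]
214 -136.3 [-8.2, -4.7]
228 -128.7 [-8.4, -4.3]
```

move_arm(deltas=[[0.0, 0, 1.5, 0, 0, 0, 0], [0.0, 0, 0, 0, 0, 0, 0], [0.0, 0, 0, 0, 0, 0, 0]])

```text
clock: 17.62
eef_pos: [0.5091, 0.1304, 0.0175]
tool_rot: [0.081, 0.997, -0.005, -0.0]
ft_force: [-1.3, -14.5, 2.7]
grip_width: -0.0002
grasp_force: 7.2
```

move_arm(deltas=[[0.0, 0, -5, 0, 0, 0, 0], [0.0, 0, -8, 0, 0, 0, 0], [0.0, 0, -12, 0, 0, 0, 0], [0.0, 0, -12, 0, 0, 0, 0], [0.0, 0, 0, 0, 0, 0, 0]])

```text
clock: 18.03
eef_pos: [0.5031, 0.0966, 0.0178]
tool_rot: [0.081, 0.997, -0.0, -0.001]
ft_force: [0.9, -1.1, -0.1]
grip_width: 0.0003
grasp_force: 0.0
```

```bash
python3 -c "
from h import *
red()"
```

```text
pos [0.5031 0.0966 0.0178] yawy 80.71 tilt [-0.001 -0.   ] w 0.0003 gf 0.0 F [ 0.9 -1.1 -0.1] t 18.0333
pliers frame mm -115.3 -62.2
red [ 327  206   27   69 1336]
206 -138.4 [-20.8, -15.0]
220 -130.6 [-21.3, -8.8]
234 -122.5 [-21.1, -8.5]
248 -114.1 [-21.0, -8.7]
262 -105.4 [-21.4, -8.3]
yel [ 351  146   31  132 1101]
146 -170.4 [-5.7, -2.3]
160 -163.7 [-6.5, -1.0]
174 -156.8 [-6.2, -1.2]
188 -149.8 [-6.4, -1.3]
202 -142.5 [-9.7, -1.5]
216 -135.1 [-9.9, -6.2]
230 -127.3 [-9.6, -5.9]
244 -119.4 [-9.7, -6.5]
258 -111.1 [-9.9, -6.1]
272 -102.6 [-9.5, -6.2]
```

Locked and holding by itself: red grip parallel, lever tail at y ≈ -4. I'll move to the other side of the lever tail while the glue takes.

move_arm(deltas=[[0.0, 0, -5, -20, 0, 0, 0], [0.0, 0, 0, -35, 0, 0, 0], [0.0, 0, 0, -25, 0, 0, 0], [0.0, 10, 24, 0, 0, 0, 0], [0.0, 11, 24, 0, 0, 0, 0], [0.0, 11, 24, 0, 0, 0, 0], [0.0, 10, 17, 0, 0, 0, 0], [0.0, 0, 0, 0, 0, 0, 0], [0.0, 0, 0, 0, 0, 0, 0], [0.0, 0, 0, 0, 0, 0, 0]])

```text
clock: 18.92
eef_pos: [0.4759, 0.1881, 0.0979]
tool_rot: [0.08, 0.997, -0.0, 0.0]
ft_force: [0.3, -0.1, 0.5]
grip_width: 0.0001
grasp_force: 0.0
```

```bash
python3 -c "
from h import *
red()"
```

```text
pos [0.4759 0.1881 0.0979] yawy 80.85 tilt [ 0. -0.] w 0.0001 gf 0.0 F [ 0.3 -0.1  0.5] t 18.9167
pliers frame mm -156.7 23.7
red [208 220  12  49 404]
220 -140.4 [-11.2, -10.4]
234 -127.5 [-16.0, -8.3]
248 -114.2 [-15.8, -8.8]
262 -100.4 [-16.5, -8.4]
yel [217 188   5   3  12]
188 -170.0 [-6.0, -2.8]
```

move_arm(deltas=[[0.0, 0, 0, 0, 0, 0, 0], [0.0, 0, 0, 0, 0, 0, 0], [0.0, 0, 0, 0, 0, 0, 0], [0.0, 0, 0, 0, 0, 0, 0], [0.0, 0, 0, 0, 0, 0, 0], [0.0, 0, 0, 0, 0, 0, 0], [0.0, 0, 0, 0, 0, 0, 0], [0.0, 0, 0, 0, 0, 0, 0], [0.0, 0, 0, 0, 0, 0, 0], [0.0, 0, 0, 0, 0, 0, 0]])

```text
clock: 19.8
eef_pos: [0.4758, 0.1882, 0.0979]
tool_rot: [0.08, 0.997, 0.0, 0.0]
ft_force: [-0.4, -0.5, -0.1]
grip_width: 0.0003
grasp_force: 0.0
```

move_arm(deltas=[[0.0, 0, 0, 0, 0, 0, 0], [0.0, 0, 0, 0, 0, 0, 0], [0.0, 0, 0, 0, 0, 0, 0], [0.0, 0, 0, 0, 0, 0, 0], [0.0, 0, 0, 0, 0, 0, 0], [0.0, 0, 0, 0, 0, 0, 0], [0.0, 0, 0, 0, 0, 0, 0], [0.0, 0, 0, 0, 0, 0, 0], [0.0, 0, 0, 0, 0, 0, 0], [0.0, 0, 0, 0, 0, 0, 0]])

```text
clock: 20.63
eef_pos: [0.4758, 0.1881, 0.0979]
tool_rot: [0.08, 0.997, -0.0, -0.0]
ft_force: [1.6, -0.5, -0.1]
grip_width: 0.0001
grasp_force: 0.0
```

move_arm(deltas=[[0.0, 0, 0, 30, 0, 0, 0], [0.0, 0, 0, 25, 0, 0, 0], [0.0, 0, 0, 15, 0, 0, 0], [0.0, 0, 0, 8, 0, 0, 0], [0.0, 0, 0, 0, 0, 0, 0], [0.0, 0, 0, 0, 0, 0, 0], [0.0, 0, 0, 0, 0, 0, 0], [0.0, 0, 0, 0, 0, 0, 0]])

```text
clock: 21.3
eef_pos: [0.4771, 0.1886, 0.0212]
tool_rot: [0.08, 0.997, 0.001, 0.001]
ft_force: [0.2, -0.4, 0.2]
grip_width: 0.0002
grasp_force: 0.0
```

move_arm(deltas=[[0.0, 0, -6, 0, 0, 0, 0], [0.0, 0, -4, 0, 0, 0, 0], [0.0, 0, -3, 0, 0, 0, 0], [0.0, 0, -3, 0, 0, 0, 0], [0.0, 0, 0, 0, 0, 0, 0]])

```text
clock: 21.72
eef_pos: [0.4734, 0.1718, 0.0202]
tool_rot: [0.08, 0.997, 0.0, 0.0]
ft_force: [-0.1, 2.0, 0.6]
grip_width: -0.0
grasp_force: 0.5
```

Contact with the lever; pushing on to -y.

move_arm(deltas=[[0.0, 0, -3, 0, 0, 0, 0], [0.0, 0, -3, 0, 0, 0, 0], [0.0, 0, -3, 0, 0, 0, 0], [0.0, 0, -3, 0, 0, 0, 0], [0.0, 0, 0, 0, 0, 0, 0]])

```text
clock: 22.13
eef_pos: [0.4707, 0.1593, 0.0196]
tool_rot: [0.08, 0.997, -0.001, -0.001]
ft_force: [-0.0, -0.2, -0.9]
grip_width: -0.0002
grasp_force: 0.0
```

move_arm(deltas=[[0.0, 0, -3, 0, 0, 0, 0], [0.0, 0, -3, 0, 0, 0, 0], [0.0, 0, -3, 0, 0, 0, 0], [0.0, 0, 0, 0, 0, 0, 0]])

```text
clock: 22.47
eef_pos: [0.4699, 0.1512, 0.0199]
tool_rot: [0.08, 0.997, 0.0, 0.0]
ft_force: [0.7, 1.2, -0.5]
grip_width: 0.0002
grasp_force: 0.5
```

```bash
python3 -c "
from h import *
red()"
```

```text
pos [0.4699 0.1512 0.0199] yawy 80.8 tilt [0. 0.] w 0.0002 gf 0.45912963920272887 F [ 0.7  1.2 -0.5] t 22.4667
pliers frame mm -156.7 -13.7Traceback (most recent call last):
  File "<string>", line 3, in <module>
    red()
    ~~~^^
  File "h.py", line 26, in red
    k,l,s,_=cv2.connectedComponentsWithStats(m.astype(np.uint8)); i=1+np.argmax(s[1:,4]); ys,xs=np.nonzero(l==i); print(n,s[i])
                                                                      ~~~~~~~~~^^^^^^^^^
    return _wrapfunc(a, 'argmax', axis=axis, out=out, **kwds)
    return bound(*args, **kwds)
ValueError: attempt to get argmax of an empty sequence
```

move_arm(deltas=[[0.0, 0, 10, 0, 0, 0, 0], [0.0, 0, 20, 0, 0, 0, 0], [0.0, 0, 10, -10, 0, 0, 0], [0.0, 0, 0, -30, 0, 0, 0], [0.0, 0, 0, -35, 0, 0, 0], [0.0, 0, 0, -35, 0, 0, 0], [0.0, -20, 0, 0, 0, 0, 0], [0.0, -20, 0, 0, 0, 0, 0], [0.0, 0, 0, 0, 0, 0, 0], [0.0, 0, 0, 0, 0, 0, 0]])

```text
clock: 23.35
eef_pos: [0.5162, 0.1851, 0.1298]
tool_rot: [0.08, 0.997, 0.0, -0.0]
ft_force: [-0.8, 1.0, -1.0]
grip_width: 0.0002
grasp_force: 0.0
```

```bash
python3 - <<'E'
from h import *
red()
c=cam("wrist")
for q in ["tag"]:
    for k in bot.outline_of(q,"wrist")[:2]: print(q,k["conf"],k["rect"])
bot.camera("top"); bot.camera("scene")
for n in("top","scene"):
    for k in bot.outline_of("tag",n)[:4]:
        ys,xs=np.nonzero(k["pixels"]); print(n,round(k["conf"],2),np.round(k["rect"]),xs.mean().round(1),ys.mean().round(1))
    c=cam(n); print("pred tag", proj(c,[[.6811,.1308,.012],[.6811,.1308,.072]]).round(1).tolist())
E
```

```text
pos [0.5162 0.1851 0.1298] yawy 80.81 tilt [-0.  0.] w 0.0002 gf 0.0 F [-0.8  1.  -1. ] t 23.35
pliers frame mm -116.4 27.3
red [187 170  31  89 711]
170 -138.1 [-31.9, -29.1]
184 -124.8 [-34.5, -26.1]
198 -111.2 [-30.6, -23.0]
212 -97.1 [-28.6, -19.9]
226 -82.6 [-24.5, -16.6]
240 -67.6 [-21.3, -13.3]
254 -52.1 [-18.0, -9.9]
yel [183 130  21  53 290]
130 -174.6 [-32.8, -31.9]
144 -162.5 [-33.5, -28.2]
158 -150.1 [-30.7, -25.3]
172 -137.5 [-25.1, -20.6]
tag 0.55 [186.7, 131.9, 37.9, 141.2]
top 0.57 [353. 234.  12.   5.] 357.0 238.0
top 0.57 [381. 217.   6.   9.] 382.8 220.6
pred tag [[229.0, 152.9], [227.8, 147.9]]
scene 0.6 [282. 224.   5.  27.] 283.9 237.5
scene 0.45 [142. 158.  11.  17.] 147.1 163.7
scene 0.45 [111. 166.   6.  21.] 112.9 174.4
pred tag [[283.4, 246.3], [284.9, 228.8]]
```

move_arm(deltas=[[0.3, -34, -5.4, -2.8, 0, 0, 0], [0.3, -34, -5.4, -2.8, 0, 0, 0], [0.3, -34, -5.4, -2.8, 0, 0, 0], [0.3, -34, -5.4, -2.8, 0, 0, 0], [0.3, -34, -5.4, -2.8, 0, 0, 0], [0.3, 0, 0, 0, 0, 0, 0], [0.3, 0, 0, 0, 0, 0, 0], [0.3, 0, 0, 0, 0, 0, 0]])

```text
clock: 24.32
eef_pos: [0.6784, 0.131, 0.143]
tool_rot: [0.08, 0.997, -0.0, -0.001]
ft_force: [-0.2, -0.2, -0.1]
grip_width: 0.0257
grasp_force: 0.0
```

```bash
python3 - <<'E'
from h import *
im=bot.camera("wrist"); pl(); a=cv2.imread("pics/w8raw.png")
s,_=cv2.phaseCorrelate(np.float32(a[100:210,200:310].mean(2)),np.float32(im[100:210,200:310].mean(2))); print("shift whole",s)
t=a[172:200,244:266]; r=cv2.matchTemplate(im[155:225,225:285],t,cv2.TM_CCOEFF_NORMED); m=cv2.minMaxLoc(r); print("tag patch shift",m[3][0]+225-244,m[3][1]+155-172,m[1])
for r in (176,185,194): print(r,[f"{im[r,k,2]//10}/{im[r,k,0]//10}" for k in range(244,264)])
E
```

```text
pos [0.6781 0.1314 0.1436] yawy 80.86 tilt [-0.002 -0.   ] w 0.0258 gf 0.0 F [-0.5 -0.3  1. ] t 24.3667
pliers frame mm 51.9 0.1
shift whole (0.4104822881633865, 1.0153170558251716)
tag patch shift 1 3 0.9723726511001587
176 ['14/13', '14/13', '14/12', '14/12', '14/12', '14/12', '14/12', '14/10', '15/8', '16/8', '16/8', '16/7', '16/8', '16/8', '18/11', '20/15', '21/19', '22/20', '22/20', '22/21']
185 ['10/10', '11/10', '13/11', '15/10', '16/8', '16/6', '16/6', '20/8', '23/11', '24/12', '25/13', '25/13', '25/13', '25/14', '25/14', '24/15', '23/18', '22/20', '22/21', '22/21']
194 ['12/10', '13/12', '14/13', '14/13', '14/12', '14/12', '16/11', '21/11', '24/12', '25/13', '25/14', '25/14', '25/14', '25/14', '25/13', '23/12', '19/12', '15/12', '15/13', '15/13']
```

```bash
python3 -c "
from h import *
print(bot.job_done())"
```

```text
the job is handed in; nothing more can be done
None
```

The job is handed in at about 24 s: the tag was seated in the nest, the pliers locked on its stud for about 3.5 s and were then released wide open; the judge's verdict was not shown to me. On the first try the fingers shut without taking the tag; the second grip held. My last check, by image matching, put the tag within about 2 mm of where I seated it.

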